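Set the viewing light to half and hold a tube upright before it

TASK

First set the dimmer lever of the viewing light to half: straight up, level with the raised middle mark. Then draw the capped conical tube out of its slanted stand and hold it upright, cap up, in front of the middle of the light panel, about 7 cm from the panel face and with the tube's middle a little above the middle of the panel, clear of everything. Finish while holding it there, still in the gripper; leave the lever at half and do not knock or shift the jar, the beaker or the stopper standing nearby.

Things in the scene. Friction and masses are not known exactly. Their poses are not given: they have to be found in the camera images.
- viewer: Fixed viewing light: grey base 110x220x14 mm (x,y,z), light panel, dimmer lever. Origin: centre of its underside, on the worktop; z up, front (towards the robot) = own -x. Panel: 22 mm thick, own y -15 to +105 mm, top 164 mm above the worktop, white front face at own x = +23 mm. Dimmer housing, to its right: centre own x = -25, y = -88 mm, 70 mm long (x), 40 mm wide, up to 49 mm high (marks 53).
- view_point (a point): Where the middle of the tube is to be held: a point fixed to the viewing light, 68 mm in front of the panel's white face, in the middle of its width, 115 mm above the worktop. Axes as those of the viewing light.
- dimmer_lever (a joint): Angle of the dimmer lever in rad: 0 is straight up (half, the raised middle mark), negative leans to the front of the viewing light (towards the robot, its own -x), positive to the back. It can go from -1 to +1, starts between -0.9 and -0.45, stays where it is left (stiff hinge: about 1 N at the knob moves it).
- lever_hinge (a point): Pivot of the dimmer lever, fixed to the viewing light, 40 mm above the worktop; the lever turns about the viewing light's y axis through this point.
- lever_knob (a point): Centre of the black knob at the end of the dimmer lever, 70 mm from the pivot (110 mm above the worktop when the lever is straight up). The knob is round about the lever, 22 mm across and 24 mm long, on a steel rod of 8 mm diameter; z points from the pivot out along the lever, y is the hinge axis.
- stand: Fixed slanted tube stand: white block 58x58x86 mm, tilted 40 degrees, on a foot plate 140x76x8 mm. Origin on the worktop under the foot of the bore. The round bore (32 mm wide, 76 mm deep) leans 40 degrees from vertical to the stand's own -x (towards the robot): its way out is (-0.643, 0, 0.766) in the stand's frame. A big instrument head hangs behind it, from 240 mm up.
- bore_mouth (a point): Centre of the mouth of the bore, in the slanted upper face of the stand, 94 mm above the worktop. Axes as those of the stand.
- tube_center (a point): Middle of the closed plastic tube, on its axis, half-way along. The tube is 119 mm long, 28 mm in diameter, with a conical tip at one end and a screw cap (34 mm in diameter, 14 mm long) at the other; 30 to 75 g. Own y points along the tube to the cap (within 2 degrees); x and z lie across it. It starts in the bore with 43 mm showing.
- tube_cap (a point): Centre of the tube's cap, on its axis, 52 mm from the middle of the tube. Axes as those of tube_center.
- jar: Round screw-top jar, 49 mm in diameter, 63 mm high, a bystander standing loose on the worktop. Origin: centre of its underside.
- beaker: Small glass beaker, 46 mm in diameter, 58 mm high, a bystander standing loose on the worktop. Origin: centre of its underside.
- rubber_stopper: Tapered stopper, 28 mm in diameter, 26 mm high, a bystander standing loose on the worktop. Origin: centre of its underside.

How it is judged:
By the outcome, as a careful person would: the job done as asked, in the order asked, and still so for the second after the job is handed in, while the arm keeps its last pose, push and grip.
It also fails if it takes over 54 s, if anything falls off the work surface, if the arm or the gripper's body presses on something with over 40 N, if the wrist force passes 120 N, or if a joint passes its speed limit or range.

ROBOT

A 6-joint arm with a two-finger parallel gripper is mounted at the origin on a cart in front of the work surface, level with it; the furniture and walls round the work are solid. World frame = base frame: x ahead of the robot, y to its left, z up, the work surface at z = 0. Lengths are in mm, angles in rad, forces in N, time in s.
With the tool pointing down it reaches from about 350 to 775 mm from the base axis. Payload 7.3 kg.
Tool frame: the origin (TCP) lies at the centre of the arm's flange, where the gripper is bolted on; the fingertips stand 178 mm ahead of it and the grasp point (between the pads) lies 159 mm ahead of it; z points along the fingers, y is the direction in which the jaws open and shut (so a half turn about z gives the same grasp; the last joint's range is limited). The gripper opens to 92 mm and grips with 3 to 60 N. Pads are 19 mm wide; open, the fingers measure 130 mm over their backs; the gripper's body (75 mm by 190 mm) begins 47 mm behind the grasp point.
Start: joints at [-1.446, 0.342, 1.524, -0, 1.275, -0.146], TCP at [140.459, -505.865, 404.741] pointing down, gripper open.
Joint ranges: [-2.53, 2.53], [-0.77, 2.02], [0.04, 2.7], [-1, 4.14], [0.28, 2.66], [-3.11, 3.11]. Speed limits (rad/s): [2.57, 2.57, 3.14, 3.14, 3.14, 3.14].

INTERFACE

Orientations are given as [roll, pitch, yaw] about the fixed x, y, z axes, in that order (R = Rz(yaw) Ry(pitch) Rx(roll)).
In Python, from plant import get_obs, capture, close_job gives the robot as it stands. The module is installed in compiled form; this text tells all that it offers.
- The arm moves only by the shell command python3 -m pendant 'ROWS'. ROWS is JSON, a list of rows, each a list of 3 entries, a list of its own where there are three numbers: the shift along the tool's x, y, z in m, then the turn, a rotation vector about the tool's x, y, z in rad, then the finger opening in m, from 0 to 0.0918. In form: [[[tx, ty, tz], [wx, wy, wz], fingers], ...]. A call has 1 to 10 rows; each row is the pose to reach, as a shift and turn from the pose commanded when the call began, along the tool's axes at that moment; what a row does not reach only later rows make up. A row lasts 1/12 s, in which the tool goes at most 41.7 mm and 7.16 degrees, less where a joint would pass 70% of its speed; a pose out of reach is approached as far as the arm can. A call with a gripper value outside its range is refused whole. The fingers move at their own pace and stop on an object; the grip force is fixed at half the most. Time passes only in rows, so rows that repeat a pose let the fingers close. It gives the time, the measured TCP pose, the force and the opening at its end, in the units of the state.
- get_obs(): the state, without advancing time (a new reading comes with each control period).
- capture(name): name is "scene" or "top" or "wrist"; returns a dict with "color" (384x512x3 uint8, red, green, blue), "mtx" (3x3 intrinsics, pixels), "rvec" (rotation vector, rad) and "tvec" (3), from world to camera coordinates, as OpenCV has them. Camera axes: x right, y down, z forward; pixel columns grow to the right and rows downward; lengths in mm; the calibration is good to about 2 mm. The wrist camera is an equidistant fisheye: a pixel r from the principal point sees the ray r / f radians off the axis. A picture is of the moment at which its call begins. There is no depth.
- close_job(): hands the job in, once; it reports no verdict.
The state is a dict: "time": time; "joint_positions": joint angles; "dq": joint speeds; "tau": joint torques, N m; "tool_pos": TCP position; "tcp_rot": TCP orientation; "contact_force": force on the tool from outside, world axes, zero at the start; "moment": the same for the moment, N m; "grip_width": finger opening in mm.
Only numpy, scipy, OpenCV 4.12 (cv2) and the standard library are available. Lean on these libraries where they do the work, as an engineer would, in place of code of your own. Each camera call takes 0.05 s, during which the arm holds its last target. There are 200 camera calls.

## Working session

There is one attempt and no reset: what is moved stays moved. The work goes in short steps, Python scripts to look and compute and a shell command to move; the robot and the scene stay as the last step left them, time stands still between calls to the robot, and variables do not carry over. Pictures are saved under pics/ and viewed, about 8 in all and at most 12, crops included, and the job is handed in when it is done.

```bash
mkdir -p pics
cat > h.py <<'E'
import numpy as np, cv2
from scipy.spatial.transform import Rotation as R
from plant import get_obs, capture
def ray(c,u,v,fish=False):
    K=c['mtx'];Rm=cv2.Rodrigues(np.array(c['rvec'],float))[0];t=np.array(c['tvec'],float).ravel()
    a=np.array([(u-K[0][2])/K[0][0],(v-K[1][2])/K[1][1]])
    if fish:
        r=np.hypot(*a);d=np.r_[a/r*np.sin(r),np.cos(r)] if r>0 else np.array([0,0,1.])
    else: d=np.r_[a,1]
    d=Rm.T@d;return -Rm.T@t,d/np.linalg.norm(d)
def onz(c,u,v,z,fish=False):
    o,d=ray(c,u,v,fish);return o+d*(z-o[2])/d[2]
def tri(*rs):
    A=0;b=0
    for o,d in rs:
        P=np.eye(3)-np.outer(d,d);A=A+P;b=b+P@o
    p=np.linalg.solve(A,b);return p,[np.linalg.norm((np.eye(3)-np.outer(d,d))@(p-o)) for o,d in rs]
def proj(c,p,fish=False):
    K=np.array(c['mtx']);q=cv2.Rodrigues(np.array(c['rvec'],float))[0]@np.array(p,float)+np.array(c['tvec'],float).ravel()
    if fish:
        r=np.arctan2(np.hypot(q[0],q[1]),q[2]);s=q[:2]/np.hypot(q[0],q[1])*r
    else: s=q[:2]/q[2]
    return s*[K[0,0],K[1,1]]+K[:2,2]
def pose(s=None):
    s=s or get_obs();return np.array(s['tool_pos'],float),R.from_euler('xyz',s['tcp_rot'])
def delta(p,Rt):
    "shift (m) and turn from current pose to target p, rotation Rt"
    p0,R0=pose();return (R0.inv().apply(np.array(p)-p0)/1000).round(4),(R0.inv()*Rt).as_rotvec().round(3)
E
python3 - <<'E'
from h import *
import pickle
for n in ['scene','top','wrist']:
    c=capture(n);pickle.dump(c,open(n+'.pkl','wb'))
    im=c['color'][:,:,::-1]
    if n!='wrist': im=cv2.resize(im,(800,600),interpolation=cv2.INTER_CUBIC)
    cv2.imwrite(f'pics/{n}0.png',im);print(n,np.array(c['mtx']).tolist(),ray(c,256,192)[0])
print(get_obs())
E
```

```text
scene [[444.77781709047656, 0.0, 257.8651384847095], [0.0, 444.77781709047656, 192.8302835994712], [0.0, 0.0, 1.0]] [ 217.96220639 -753.03798607  715.96269574]
top [[379.3480045716777, 0.0, 259.98350467234036], [0.0, 379.3480045716777, 188.01473549209686], [0.0, 0.0, 1.0]] [ 346.58339726 -219.70438869  935.03321112]
wrist [[297.3186396354542, 0.0, 250.50913862649196], [0.0, 297.3186396354542, 191.09723637008807], [0.0, 0.0, 1.0]] [ 217.10852332 -484.94645991  383.7255593 ]
{'time': 0.15, 'joint_positions': array([-1.44599666e+00,  3.42522253e-01,  1.52477103e+00, -1.02716072e-05,
        1.27539818e+00, -1.46010582e-01]), 'dq': array([-0.00093052, -0.00352927, -0.00321359,  0.00069234, -0.0010892 ,
        0.00073048]), 'tau': array([ 1.37728824e-03, -4.31469655e+01, -2.44353604e+01,  7.18189543e-02,
        5.37503965e-02, -9.46100636e-05]), 'tool_pos': array([ 140.44615966, -505.76219905,  404.23476095]), 'tcp_rot': array([-3.14050411e+00, -1.50149470e-04,  2.70813159e-01]), 'contact_force': array([ 0.09097393,  0.18263072, -0.64333068]), 'moment': array([ 0.00759615,  0.00164962, -0.04467524]), 'grip_width': 92.14721395373653}
```

View pics/scene0.png

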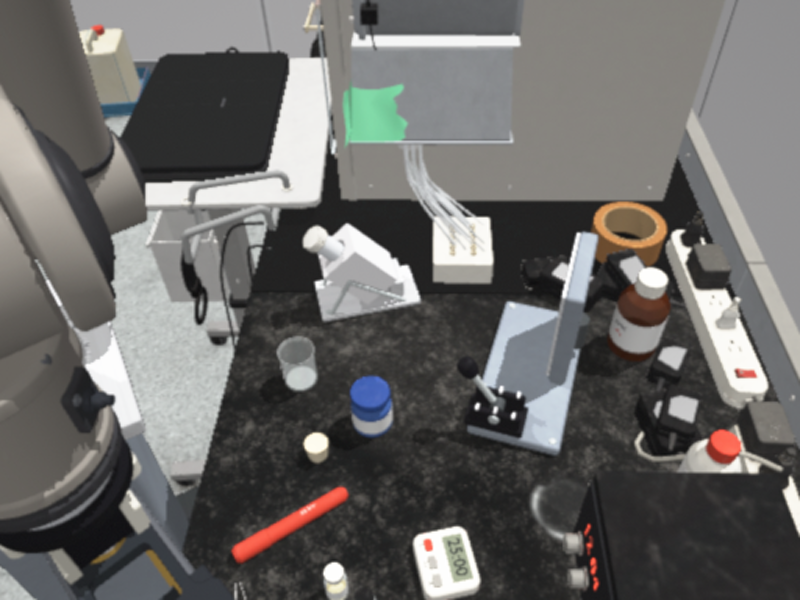

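View pics/top0.png

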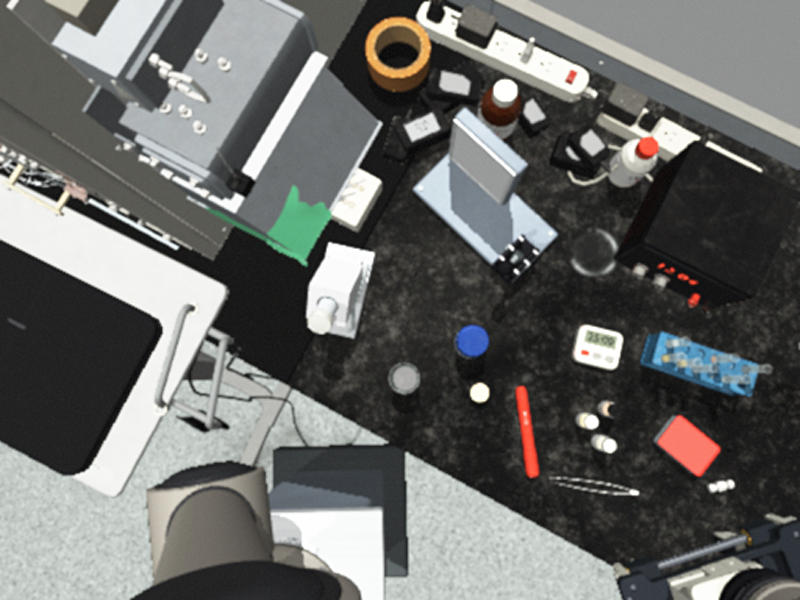

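Scene view (800×600 scale): knob (467,368), dimmer housing (498,412), base corners (507,303), (469,435), (558,452), cap (318,242), beaker (298,365), jar (371,405), stopper (316,447). Top view: base corners (415,187), (518,280), (557,235), cap (322,315), stand, jar (472,342), beaker (404,380), stopper (480,393).

Run:
```python
from h import *
import pickle
S=pickle.load(open('scene.pkl','rb'));T=pickle.load(open('top.pkl','rb'))
k=1.5625
f=lambda c,u,v,z:onz(c,u/k,v/k,z).round(0)
print('base top',[f(T,*p,14)[:2] for p in [(415,187),(518,280),(557,235)]])
print('base scene',[f(S,*p,14)[:2] for p in [(507,303),(469,433),(558,450)]])
print('jar',f(T,472,342,63),f(S,371,388,63),'beaker',f(T,404,380,58),f(S,297,352,58),'stop',f(T,480,393,26),f(S,316,440,26))
# base by colour in top
for n,c in (('T',T),('S',S)):
    im=c['color'].astype(int);b=im[:,:,2]-im[:,:,0]
    m=((b>12)&(im.sum(2)>330)).astype(np.uint8)
    nn,l,st,ce=cv2.connectedComponentsWithStats(m)
    print(n,[(st[i].tolist(),(ce[i]*k).round()) for i in range(1,nn) if st[i,4]>300])
r=3
out=[]
for n,c,(u,v,w,h) in (('s1',S,(280,200,150,130)),('s2',S,(430,300,160,160)),('t1',T,(285,230,110,120)),('t2',T,(400,170,170,160))):
    a=c['color'][int(v/k):int((v+h)/k),int(u/k):int((u+w)/k),::-1]
    a=cv2.resize(a,(390,290),interpolation=cv2.INTER_CUBIC);out.append(a)
    print(n,'full px = u0+x*sx', int(u/k),int(v/k),int((u+w)/k)-int(u/k),int((v+h)/k)-int(v/k))
cv2.imwrite('pics/crops.png',np.vstack([np.hstack(out[:2]),np.hstack(out[2:])]))
```

```text
base top [array([ 651., -226.]), array([ 494., -383.]), array([ 564., -448.])]
base scene [array([ 646., -226.]), array([ 488., -380.]), array([ 566., -449.])]
jar [ 397. -302.   63.] [ 402. -299.   63.] beaker [ 344. -200.   58.] [ 348. -202.   58.] stop [ 321. -314.   26.] [ 324. -310.   26.]
T [([291, 69, 47, 43, 521], array([491., 140.])), ([264, 99, 93, 70, 2695], array([480., 212.])), ([171, 118, 41, 52, 1096], array([298., 225.])), ([418, 213, 68, 39, 1145], array([707., 362.]))]
S [([219, 53, 42, 40, 1320], array([373., 115.])), ([363, 148, 19, 47, 529], array([582., 268.])), ([309, 193, 62, 96, 3157], array([531., 371.])), ([225, 241, 24, 19, 349], array([370., 391.])), ([82, 279, 25, 54, 508], array([151., 475.]))]
s1 full px = u0+x*sx 179 128 96 83
s2 full px = u0+x*sx 275 192 102 102
t1 full px = u0+x*sx 182 147 70 77
t2 full px = u0+x*sx 256 108 108 103
```

View pics/crops.png

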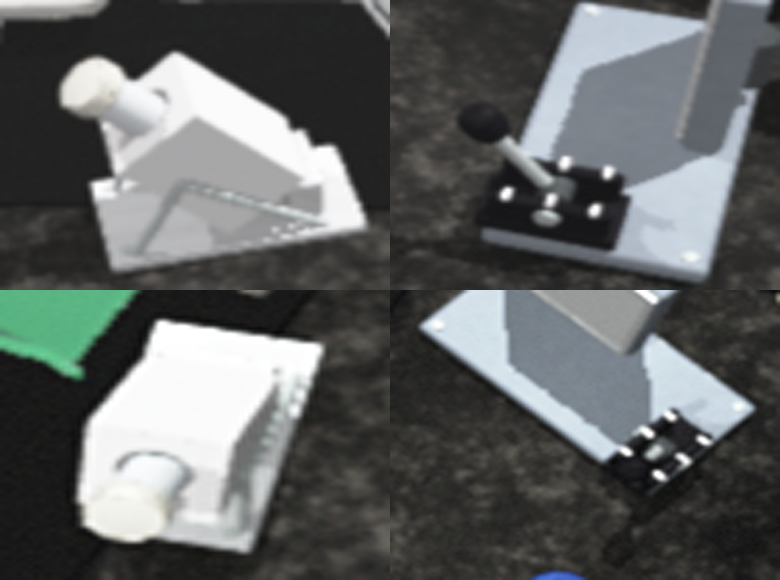

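Crops: knob at scene px (299.8,234.9), top px (321,196.8); cap at scene px (202.4,152.6), top (204.8,205.9); the stand's foot plate and its edges are clear in both.

Run:
```python
from h import *
import pickle
S=pickle.load(open('scene.pkl','rb'));T=pickle.load(open('top.pkl','rb'))
s1=lambda x,y:(179+x*96/390,128+y*83/290); s2=lambda x,y:(275+(x-390)*102/390,192+y*102/290)
t1=lambda x,y:(182+x*70/390,147+(y-290)*77/290); t2=lambda x,y:(256+(x-390)*108/390,108+(y-290)*103/290)
print('knob',tri(ray(S,*s2(485,122)),ray(T,*t2(625,540))))
print('cap',tri(ray(S,*s1(95,86)),ray(T,*t1(127,512))))
print('foot T',[onz(T,*t1(*p),8).round() for p in [(155,320),(322,345),(250,550)]])
print('foot S',[onz(S,*s1(*p),8).round() for p in [(92,185),(115,270),(368,225),(335,147)]])
# dimmer marks: raised ones at z=53
print('marksT',[onz(T,*t2(*p),53).round() for p in [(627,451),(645,434),(671,414),(659,475),(682,459),(705,440)]])
print('marksS',[onz(S,*s2(*p),53).round() for p in [(506,194),(566,162),(608,173),(551,201),(595,211)]])
```

```text
knob (array([ 466.64832664, -352.11874206,  112.79853969]), [np.float64(28.391273634616837), np.float64(28.39127363461666)])
cap (array([428.5220258 , -88.13503445, 120.98274565]), [np.float64(1.0807630316032473), np.float64(1.0807630316033154)])
foot T [array([567., -83.,   8.]), array([ 547., -158.,    8.]), array([ 412., -124.,    8.])]
foot S [array([430., -52.,   8.]), array([ 411., -127.,    8.]), array([ 547., -158.,    8.]), array([565., -86.,   8.])]
marksT [array([ 522., -354.,   53.]), array([ 536., -367.,   53.]), array([ 553., -385.,   53.]), array([ 501., -374.,   53.]), array([ 514., -390.,   53.]), array([ 530., -406.,   53.])]
marksS [array([ 500., -375.,   53.]), array([ 539., -368.,   53.]), array([ 551., -385.,   53.]), array([ 516., -390.,   53.]), array([ 529., -406.,   53.])]
```

```bash
cat >> h.py <<'E'
YV=np.radians(-45.);VO=np.array([607,-339,0.]);V=R.from_euler('z',YV);HINGE=VO+V.apply([-25,-88,40]);VIEW=VO+V.apply([-45,45,115])
def vtool(tilt,h=135):
    "tool leaning back by tilt (rad) towards heading h+..: x heading h, z down and away"
    c=R.from_euler('z',h,degrees=True);x=c.apply([np.cos(tilt),0,-np.sin(tilt)]);z=c.apply([-np.sin(tilt),0,-np.cos(tilt)])
    return R.from_matrix(np.c_[x,np.cross(z,x),z])
def grasp(p,Rt,back=0): return delta(np.array(p)-Rt.apply([0,0,159+back]),Rt)
E
python3 - <<'E'
from h import *
import pickle
S=pickle.load(open('scene.pkl','rb'))
n=V.apply([0,1,0])
o,d=ray(S,299.8,234.9);k=o+d*((HINGE-o)@n)/(d@n)
print(HINGE,VIEW,k,np.linalg.norm(k-HINGE),np.arctan2(*(V.inv().apply(k-HINGE)[[0,2]])))
a=np.arctan2(*(V.inv().apply(k-HINGE)[[0,2]]));K=HINGE+70*V.apply([np.sin(a),0,np.cos(a)]);print(K)
Rt=vtool(np.radians(30));print(grasp(K,Rt,110))
print(delta(pose()[0],Rt), pose()[1].inv().apply([0,0,1]))
E
```

```text
[ 527.09693373 -383.54772721   40.        ] [ 607.         -275.36038969  115.        ] [ 498.26514375 -354.71593724  104.39204628] 76.21600783363691 -0.5644882448421981
[ 500.61660032 -357.06739381   99.14037441]
(array([ 0.3206, -0.1639,  0.0724]), array([-0.544, -0.318, -2.029]))
(array([0., 0., 0.]), array([-0.544, -0.318, -2.029])) [ 1.50149469e-04 -1.08854671e-03 -9.99999396e-01]
```

```bash
python3 -m pendant '[[[0.04,-0.02,0.009],[-0.068,-0.04,-0.254],0.0918],[[0.08,-0.041,0.018],[-0.068,-0.04,-0.254],0.0918],[[0.12,-0.061,0.027],[-0.1,-0.06,-0.38],0.0918],[[0.16,-0.082,0.036],[-0.13,-0.08,-0.5],0.0918],[[0.2,-0.1,0.045],[-0.2,-0.1,-0.7],0.0918],[[0.24,-0.12,0.054],[-0.25,-0.14,-0.9],0.0918],[[0.28,-0.14,0.063],[-0.28,-0.16,-1.0],0.0918],[[0.32,-0.164,0.072],[-0.28,-0.16,-1.05],0.0918],[[0.32,-0.164,0.072],[-0.28,-0.16,-1.05],0.0918],[[0.32,-0.164,0.072],[-0.28,-0.16,-1.05],0.0918]]'
python3 - <<'E'
from h import *
print(grasp([500.6,-357,99],vtool(np.radians(30)),110))
E
```

```text
time: 0.98
tool_pos: [407.5, -258.1, 331.3]
tcp_rot: [2.986, 0.265, 1.319]
contact_force: [-0.4, 0.4, 0.0]
grip_width: 92.4
(array([-0.0042, -0.0011,  0.0003]), array([-0.256, -0.159, -0.971]))
```

```bash
python3 -m pendant '[[[-0.004,0,0],[-0.256,-0.159,-0.971],0.0918],[[-0.004,0,0],[-0.256,-0.159,-0.971],0.0918],[[-0.004,0,0],[-0.256,-0.159,-0.971],0.0918],[[-0.004,0,0],[-0.256,-0.159,-0.971],0.0918],[[-0.004,0,0],[-0.256,-0.159,-0.971],0.0918],[[-0.004,0,0],[-0.256,-0.159,-0.971],0.0918],[[-0.004,0,0],[-0.256,-0.159,-0.971],0.0918],[[-0.004,0,0],[-0.256,-0.159,-0.971],0.0918],[[-0.004,0,0],[-0.256,-0.159,-0.971],0.0918],[[-0.004,0,0],[-0.256,-0.159,-0.971],0.0918]]'
python3 - <<'E'
from h import *
import pickle
K=[500.6,-357,99]
print(grasp(K,vtool(np.radians(30)),0))
c=capture('wrist');pickle.dump(c,open('w1.pkl','wb'));cv2.imwrite('pics/w1.png',cv2.resize(c['color'][:,:,::-1],(768,576)))
for p in (K,HINGE,VO+V.apply([-55,-110,14]),VO+V.apply([-55,110,14]),VO+V.apply([55,-110,14])): print(proj(c,p,True)*1.5)
E
```

```text
time: 1.82
tool_pos: [403.5, -266.3, 333.7]
tcp_rot: [-3.141, 0.525, 2.345]
contact_force: [0.4, 0.6, -0.2]
grip_width: 91.3
(array([0.0025, 0.0052, 0.1106]), array([-0.006,  0.001, -0.01 ]))
[388.54964815 288.01902438]
[386.54697547 263.47847558]
[356.25111327 209.97397645]
[626.87169292 215.91247883]
[361.38289629 306.66539753]
```

View pics/w1.png

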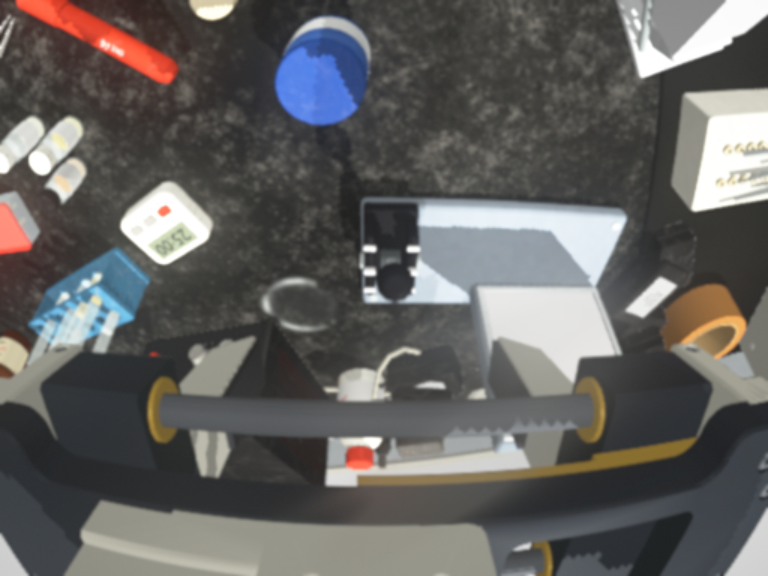

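Wrist view: base corners (362,198), (626,209), (362,302); knob (396,281); fingers straddle nothing yet.

Run:
```python
from h import *
import pickle
c=pickle.load(open('w1.pkl','rb'))
q=[onz(c,u/1.5,v/1.5,14,True) for u,v in [(362,199),(627,210),(361.5,302)]]
for p,l in zip(q,[(-55,-110,0),(-55,110,0),(55,-110,0)]): print(p.round(1),(p-V.apply(l)).round(1))
print('yaw',np.degrees(np.arctan2(*(q[1]-q[0])[[1,0]]))-90,np.degrees(np.arctan2(*(q[2]-q[0])[[1,0]])))
S=pickle.load(open('scene.pkl','rb'))
print(tri(ray(S,299.8,234.9),ray(c,396/1.5,281/1.5,True)))
```

```text
[ 486.5 -367.6   14. ] [ 603.2 -328.7   14. ]
[ 640.  -219.6   14. ] [ 601.1 -336.3   14. ]
[ 563.7 -450.8   14. ] [ 602.6 -334.2   14. ]
yaw -46.046895504162855 -47.12411409306516
(array([ 500.81269846, -350.68280273,   97.85651554]), [np.float64(0.4186197525448853), np.float64(0.41861975254482475)])
```

```bash
sed -i 's/^YV=.*VO=np.array(.*\]);V=/YV=np.radians(-45.5);VO=np.array([606,-335.5,0.]);V=/' h.py
python3 - <<'E'
from h import *
print(HINGE,grasp([501,-351.5,98],vtool(np.radians(30),134.5),0))
E
```

```text
[ 525.71122887 -379.34875403   40.        ] (array([0.0062, 0.01  , 0.1096]), array([-0.002,  0.001, -0.003]))
```

```bash
python3 -m pendant '[[[0.006,0.01,0.02],[0,0,0],0.0918],[[0.006,0.01,0.05],[0,0,0],0.08],[[0.006,0.01,0.08],[0,0,0],0.06],[[0.006,0.01,0.1],[0,0,0],0.06],[[0.006,0.01,0.108],[0,0,0],0.05],[[0.006,0.01,0.108],[0,0,0],0.045],[[0.006,0.01,0.108],[0,0,0],0.04]]'
python3 - <<'E'
from h import *
import pickle
c=capture('wrist');pickle.dump(c,open('w2.pkl','wb'));cv2.imwrite('pics/w2.png',c['color'][100:340,140:400,::-1].repeat(2,0).repeat(2,1))
print(get_obs()['grip_width'])
p,Rt=pose();g=p+Rt.apply([0,0,159]);print(g,V.inv().apply(g-VO),V.inv().apply(g-HINGE))
E
```

```text
time: 2.45
tool_pos: [452.3, -297.2, 248.4]
tcp_rot: [-3.137, 0.508, 2.345]
contact_force: [-0.3, 0.4, -0.3]
grip_width: 56.3
52.1869007393024
[ 505.79343572 -352.76744822  109.98859317] [-57.91969404 -83.57529141 109.98859317] [-32.91969404   4.42470859  69.98859317]
```

View pics/w2.png

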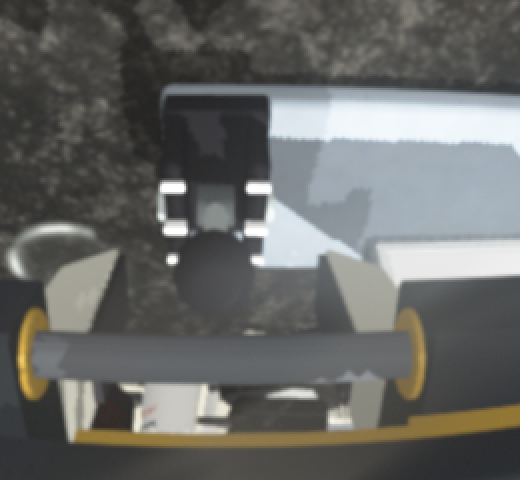

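Wrist close-up: knob at crop (217,270), finger tips at x≈123 and 328, so the knob sits between the fingers, ~2 mm to the left of centre.

```bash
python3 - <<'E'
from h import *
import pickle
c=pickle.load(open('w2.pkl','rb'));S=pickle.load(open('scene.pkl','rb'))
k,e=tri(ray(S,299.8,234.9),ray(c,248.5,235,True));print(k,e,V.inv().apply(k-HINGE))
print(grasp(k,vtool(np.radians(30),134.5),0),get_obs()['tool_pos'])
E
python3 -m pendant '[[[0,-0.002,0.003],[0,0,0],0.04]]'
python3 - <<'E'
from h import *
p,Rt=pose();g=p+Rt.apply([0,0,159]);print(g,V.inv().apply(g-HINGE))
E
```

```text
[ 500.81524966 -350.72510623   97.8907495 ] [np.float64(0.4081178245301203), np.float64(0.40811782453016743)] [-37.86565212   2.30551157  57.8907495 ]
(array([ 0.0126, -0.003 ,  0.0082]), array([-0.005, -0.015, -0.002])) [ 452.16341661 -296.97976132  248.88623549]
time: 2.58
tool_pos: [452.4, -299.5, 247.9]
tcp_rot: [-3.137, 0.508, 2.346]
contact_force: [-0.7, -0.7, -0.8]
grip_width: 45.3
[ 505.92867753 -355.18442523  108.89641978] [-31.10099187   2.8270883   68.89641978]
```

```bash
python3 -m pendant '[[[0.012,-0.001,0.006],[0,0,0],0.04],[[0.012,-0.001,0.006],[0,0,0],0.03],[[0.012,-0.001,0.006],[0,0,0],0.025],[[0.012,-0.001,0.006],[0,0,0],0.015],[[0.012,-0.001,0.006],[0,0,0],0.015]]'
python3 - <<'E'
from h import *
p,Rt=pose();g=p+Rt.apply([0,0,159]);print(g,V.inv().apply(g-HINGE))
E
```

```text
time: 3.0
tool_pos: [450.6, -297.5, 242.4]
tcp_rot: [-3.133, 0.495, 2.346]
contact_force: [-4.6, -1.2, 2.6]
grip_width: 20.3
[ 502.49465259 -352.38699717  102.52298166] [-35.50319859   2.33851171  62.52298166]
```

```bash
python3 -m pendant '[[[-0.0045,0,-0.0005],[0,0,0],0.015],[[-0.009,0,-0.001],[0,0,0],0.015],[[-0.0145,0,-0.0005],[0,0,0],0.015],[[-0.0195,0,0],[0,0,0],0.015],[[-0.0245,0,0.0015],[0,0,0],0.015],[[-0.0295,0,0.003],[0,0,0],0.015],[[-0.0345,0,0.005],[0,0,0],0.015],[[-0.039,0,0.0075],[0,0,0],0.015],[[-0.039,0,0.0075],[0,0,0],0.015],[[-0.039,0,0.0075],[0,0,0],0.015]]'
python3 - <<'E'
from h import *
import pickle
p,Rt=pose();g=p+Rt.apply([0,0,159]);print(g,V.inv().apply(g-HINGE))
c=capture('scene');pickle.dump(c,open('s2.pkl','wb'));cv2.imwrite('pics/s2.png',cv2.resize(c['color'][150:300,260:410,::-1],(600,600),interpolation=cv2.INTER_CUBIC))
E
```

```text
time: 3.83
tool_pos: [477.3, -325.2, 254.3]
tcp_rot: [-3.133, 0.495, 2.345]
contact_force: [-5.6, -4.7, 0.0]
grip_width: 20.7
[ 529.24154769 -380.14097978  114.46818306] [ 3.03948854  1.96272312 74.46818306]
```

View pics/s2.png

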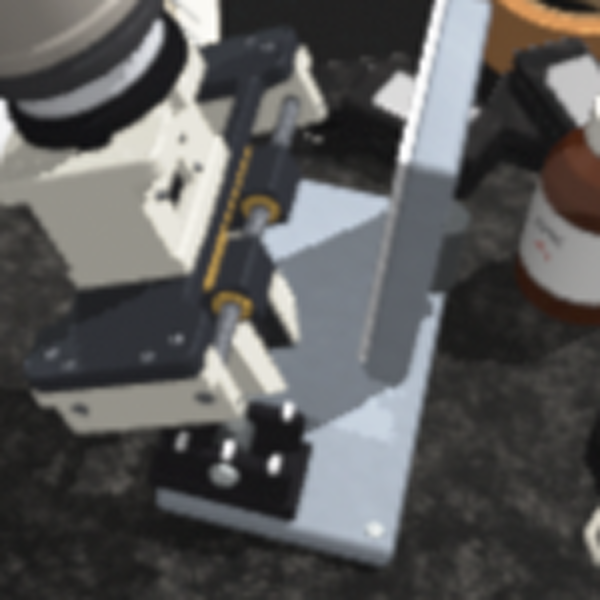

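The gripper holds the knob and the rod is near upright above the hinge (scene crop ~(240,430)). Releasing and backing off along the tool axis.

```bash
python3 -m pendant '[[[0,0,0],[0,0,0],0.03],[[0,0,0],[0,0,0],0.05],[[0,0,0],[0,0,0],0.06],[[0,0,-0.02],[0,0,0],0.06],[[0,0,-0.06],[0,0,0],0.06],[[0,0,-0.1],[0,0,0],0.06],[[0,0,-0.13],[0,0,0],0.06],[[0,0,-0.13],[0,0,0],0.07],[[0,0,-0.13],[0,0,0],0.09]]'
python3 - <<'E'
from h import *
import pickle
c=capture('scene');w=capture('wrist');pickle.dump((c,w),open('s3.pkl','wb'))
a=cv2.resize(c['color'][170:300,270:400,::-1],(400,400),interpolation=cv2.INTER_CUBIC)
b=cv2.resize(w['color'][90:290,180:380,::-1],(400,400),interpolation=cv2.INTER_CUBIC)
cv2.imwrite('pics/s3.png',np.hstack([a,b]))
H=HINGE+V.apply([0,2.3,0])
for ang in (-.1,0,.1):
    K=H+70*V.apply([np.sin(ang),0,np.cos(ang)])
    print(ang,(proj(c,K)-[270,170])*400/130,(proj(w,K,True)-[180,90])*2+[400,0])
E
```

```text
time: 4.63
tool_pos: [435.1, -279.1, 370.7]
tcp_rot: [-3.135, 0.5, 2.346]
contact_force: [-0.2, 0.3, 0.0]
grip_width: 69.3
-0.1 [145.90956702 199.54652629] [541.92194369 174.15395587]
0 [158.23926847 201.95355237] [541.97731714 185.43277118]
0.1 [170.51613816 205.14963182] [542.03923984 195.32281837]
```

View pics/s3.png

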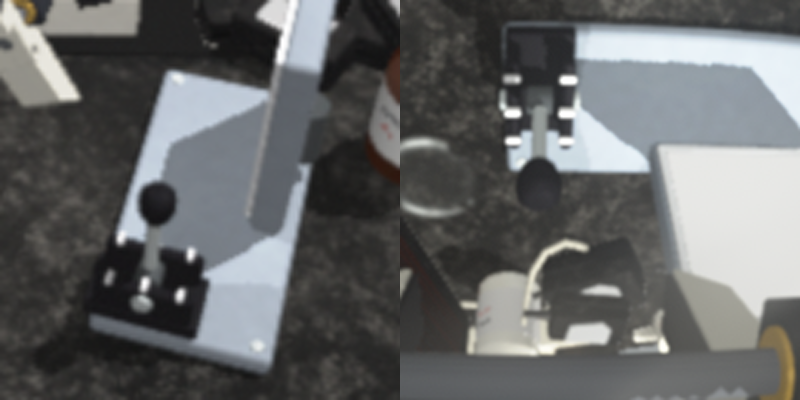

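Scene crop: knob (157,202), marks front (121,238)/(108,278), back (192,255)/(180,297). Wrist crop: knob (539,184). Both match angle ≈ 0; one check against the marks themselves, plus the geometry for the tube.

```bash
cat >> h.py <<'E'
CAP=np.array([428.5,-88.1,121.0]);SY=-13.2
E
python3 - <<'E'
from h import *
import pickle
c,w=pickle.load(open('s3.pkl','rb'))
f=lambda x,y:onz(c,270+x*130/400,170+y*130/400,53)
g=lambda x,y:onz(w,180+(x-400)/2,90+y/2,53,True)
for nm,m in (('S',np.mean([f(121,238),f(108,278),f(192,255),f(180,297)],0)),('W',np.mean([g(512,79),g(568,79),g(512,141),g(566,141)],0))):
    print(nm,m,V.inv().apply(m-HINGE))
k,e=tri(ray(c,270+157*130/400,170+202*130/400),ray(w,180+139/2,90+184/2,True));print(k,e,V.inv().apply(k-HINGE))
Rt=vtool(np.radians(40),180+SY)
for b in (0,80): print(CAP-Rt.apply([0,0,159+b]),grasp(CAP,Rt,b))
E
```

```text
S [ 525.44393784 -380.42891844   53.        ] [ 0.58308099 -0.94774269 13.        ]
W [ 525.3423078  -378.11821759   53.        ] [-1.13626087  0.59936127 13.        ]
[ 525.98583662 -377.88118483  110.41217793] [np.float64(0.4780408117522388), np.float64(0.4780408117521148)] [-0.85426927  1.22449695 70.41217793]
[328.99709152 -64.76180352 242.80106646] (array([0.2596, 0.0745, 0.0016]), array([-0.325, -0.2  , -0.468]))
[278.93273506 -53.01931472 304.08462191] (array([ 0.2688,  0.0464, -0.0727]), array([-0.325, -0.2  , -0.468]))
```

Lever reads −0.01 rad (0 within error). On to the tube.

```bash
python3 -m pendant '[[[0.038,0.007,-0.02],[-0.06,-0.04,-0.09],0.0918],[[0.076,0.014,-0.03],[-0.12,-0.08,-0.18],0.0918],[[0.114,0.02,-0.04],[-0.18,-0.11,-0.26],0.0918],[[0.152,0.026,-0.05],[-0.24,-0.15,-0.35],0.0918],[[0.19,0.032,-0.06],[-0.3,-0.18,-0.43],0.0918],[[0.229,0.04,-0.07],[-0.325,-0.2,-0.468],0.0918],[[0.269,0.046,-0.073],[-0.325,-0.2,-0.468],0.0918],[[0.269,0.046,-0.073],[-0.325,-0.2,-0.468],0.0918],[[0.269,0.046,-0.073],[-0.325,-0.2,-0.468],0.0918]]'
python3 - <<'E'
from h import *
import pickle
Rt=vtool(np.radians(40),180+SY);print(grasp(CAP,Rt,0))
s=capture('scene');w=capture('wrist');pickle.dump((s,w),open('s4.pkl','wb'))
b=cv2.resize(w['color'][60:310,100:400,::-1],(600,500),interpolation=cv2.INTER_CUBIC);cv2.imwrite('pics/s4.png',b)
o=-Rt.apply([0,0,1])
for p in (CAP,CAP+7*o,CAP-36*o): print((proj(w,p,True)-[100,60])*2)
E
```

```text
time: 5.48
tool_pos: [300.0, -84.2, 315.8]
tcp_rot: [-3.14, 0.699, 2.912]
contact_force: [-5.0, -20.4, 0.2]
grip_width: 92.2
(array([0.0288, 0.0256, 0.0711]), array([-0.001,  0.001,  0.   ]))
[348.28075929 262.34625189]
[349.96153898 267.82932533]
[340.98920676 238.66921129]
```

View pics/s4.png

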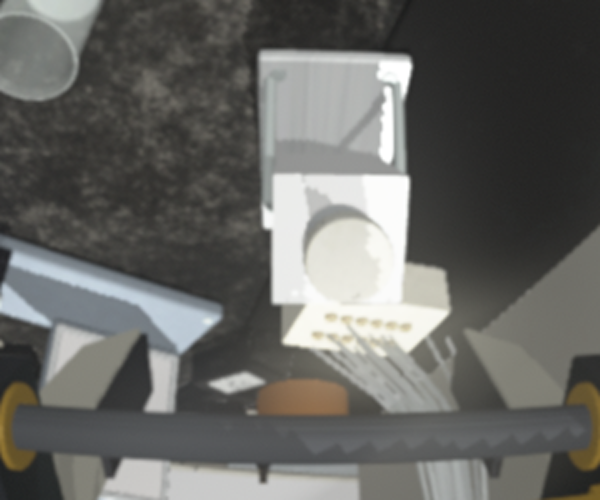

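Wrist view: cap at crop (349,258), predicted (349,265): good. But the pose is short of target and a −20 N y force is reported; checking that.

Run:
```python
from h import *
import pickle
o=get_obs();print({k:np.round(o[k],3) for k in ('joint_positions','dq','tool_pos','contact_force','moment')})
s,w=pickle.load(open('s4.pkl','rb'))
cv2.imwrite('pics/s5.png',cv2.resize(s['color'][:,:,::-1],(640,480)))
```

```text
{'joint_positions': array([-0.639, -0.047,  2.434,  1.179,  0.284, -3.057]), 'dq': array([-0.023,  0.027, -0.174, -0.194, -0.041,  0.217]), 'tool_pos': array([294.716, -78.584, 311.682]), 'contact_force': array([ 0.058, -1.016, -0.136]), 'moment': array([ 0.143,  0.256, -0.004])}
```

View pics/s5.png

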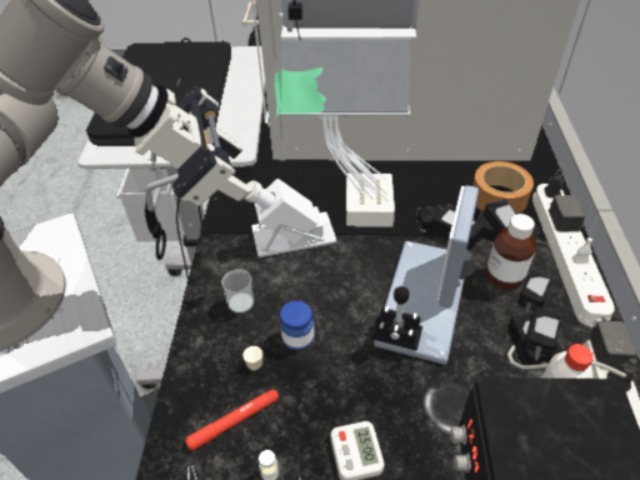

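No contact (now ~1 N; the 20 N was braking), but joint 5 sits at its 0.28 limit and joint 6 near −3.11: a 40° tool lean is too much here. I'll grip the cap with a steeper tool (jaws along the stand's y, so pads still sit flat). Refining the cap and locating the hanging head.

Run:
```python
from h import *
import pickle
S=pickle.load(open('scene.pkl','rb'));T=pickle.load(open('top.pkl','rb'));s,w=pickle.load(open('s4.pkl','rb'));k=1.5625
print('board R',tri(ray(S,512/k,140/k),ray(T,380/k,125/k)))
print('board L',tri(ray(S,345/k,140/k),ray(T,305/k,262/k)), tri(ray(S,345/k,140/k),ray(T,240/k,200/k)))
O=np.array([-.626,.147,.766])
# cap end face circle centre in crop (349,258)
print('capend',tri(ray(w,100+349/2,60+258/2,True),ray(S,202.4,152.6)),CAP+7*O)
p,Rc=pose()
for t in (20,25):
    Rt=vtool(np.radians(t),180+SY)
    print(t,grasp(CAP,Rt,60),CAP-Rt.apply([0,0,159]))
```

```text
board R (array([ 653.97481363, -184.74599014,  251.27380992]), [np.float64(1.6237968489923982), np.float64(1.6237968489922951)])
board L (array([483.06617822, -92.24629407, 255.71315885]), [np.float64(1.831951274802075), np.float64(1.8319512748020927)]) (array([552.96456739,   9.18298076, 187.92381649]), [np.float64(30.4624902035922), np.float64(30.462490203592235)])
capend (array([429.59994158, -87.41928319, 119.24116799]), [np.float64(0.8278694608013132), np.float64(0.8278694608012016)]) [424.118 -87.071 126.362]
20 (array([-0.054 ,  0.0212,  0.025 ]), array([ 0.008,  0.338, -0.001])) [375.55560825 -75.68200503 270.4111267 ]
25 (array([-0.0357,  0.0212,  0.0194]), array([ 0.008,  0.251, -0.001])) [363.07909645 -72.7556656  265.10293814]
```

```bash
python3 -m pendant '[[[-0.015,0.008,0.004],[0,0.1,0],0.0918],[[-0.03,0.016,0.008],[0,0.2,0],0.0918],[[-0.045,0.021,0.014],[0,0.29,0],0.0918],[[-0.05,0.021,0.02],[0.008,0.32,0],0.0918],[[-0.05,0.021,0.02],[0.008,0.32,0],0.0918],[[-0.05,0.021,0.02],[0.008,0.32,0],0.0918]]'
python3 - <<'E'
from h import *
o=get_obs();print(o['joint_positions'].round(3),o['dq'].round(2))
for t in (20,25): print(t,grasp(CAP,vtool(np.radians(t),180+SY),0))
E
```

```text
time: 6.08
tool_pos: [352.8, -74.0, 331.3]
tcp_rot: [3.137, 0.4, 2.912]
contact_force: [0.3, 1.0, -0.6]
grip_width: 91.8
[-0.457  0.047  2.179  0.184  0.533 -1.941] [ 0.36  0.24 -0.54 -1.99  0.99  2.18]
20 (array([0.003 , 0.0032, 0.0649]), array([0.005, 0.051, 0.001]))
25 (array([0.0169, 0.0032, 0.0648]), array([ 0.006, -0.036,  0.001]))
```

```bash
python3 -m pendant '[[[0.003,0.003,0.005],[0.005,0.051,0],0.0918],[[0.003,0.003,0.02],[0.005,0.051,0],0.0918],[[0.003,0.003,0.04],[0.005,0.051,0],0.0918],[[0.003,0.003,0.055],[0.005,0.051,0],0.0918],[[0.003,0.003,0.066],[0.005,0.051,0],0.0918],[[0.003,0.003,0.066],[0.005,0.051,0],0.08],[[0.003,0.003,0.066],[0.005,0.051,0],0.07],[[0.003,0.003,0.066],[0.005,0.051,0],0.06]]'
python3 - <<'E'
from h import *
o=get_obs();print(o['joint_positions'].round(3))
print(grasp(CAP,vtool(np.radians(20),180+SY),0))
c=capture('wrist');s=capture('scene')
b=cv2.resize(c['color'][60:310,100:400,::-1],(400,333));a=cv2.resize(s['color'][100:225,150:300,::-1],(400,333),interpolation=cv2.INTER_CUBIC);cv2.imwrite('pics/s6.png',np.hstack([a,b]))
E
```

```text
time: 6.75
tool_pos: [375.3, -75.4, 270.0]
tcp_rot: [3.139, 0.353, 2.914]
contact_force: [0.0, -0.0, 0.8]
grip_width: 76.0
[-0.425  0.218  2.201  0.189  0.382 -1.932]
(array([-0.0004, -0.0003, -0.0003]), array([0.003, 0.004, 0.003]))
```

View pics/s6.png

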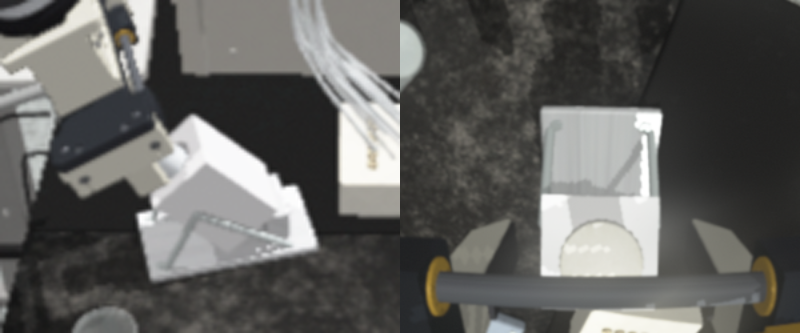

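The cap (crop (601,250)) is centred between the finger tips (512 and 695), and the fingers clear the stand. Closing.

```bash
python3 -m pendant '[[[0,0,0],[0,0,0],0.05],[[0,0,0],[0,0,0],0.04],[[0,0,0],[0,0,0],0.03],[[0,0,0],[0,0,0],0.02],[[0,0,0],[0,0,0],0.02],[[0,0,0],[0,0,0],0.02],[[0,0,0],[0,0,0],0.02]]'
python3 - <<'E'
from h import *
# pull direction in tool axes
p,Rt=pose();o=R.from_euler('z',SY,degrees=True).apply([-.643,0,.766]);print(Rt.inv().apply(o).round(4),Rt.as_matrix().round(3).tolist())
E
```

```text
time: 7.43
tool_pos: [375.3, -75.2, 270.2]
tcp_rot: [3.139, 0.354, 2.914]
contact_force: [0.4, 0.2, 0.4]
grip_width: 31.7
[ 0.3378  0.0039 -0.9413] [[-0.914, 0.225, 0.338], [0.212, 0.974, -0.076], [-0.346, 0.002, -0.938]]
```

```bash
python3 -m pendant '[[[0.0034,0,-0.0094],[0,0,0],0.02],[[0.0068,0,-0.0188],[0,0,0],0.02],[[0.0101,0,-0.0282],[0,0,0],0.02],[[0.0101,0,-0.0282],[0,0,0],0.02]]'
python3 - <<'E'
from h import *
o=get_obs();print(o['joint_positions'].round(3),o['contact_force'])
p,Rt=pose();o=R.from_euler('z',SY,degrees=True).apply([-.643,0,.766]);print((p-[375.3,-75.2,270.2])@o)
E
```

```text
time: 7.77
tool_pos: [356.0, -70.8, 293.9]
tcp_rot: [3.14, 0.355, 2.914]
contact_force: [0.8, 1.0, 0.1]
grip_width: 31.9
[-0.438  0.133  2.216  0.171  0.452 -1.923] [0.77998446 1.02586613 0.06288868]
30.907735516201626
```

```bash
python3 -m pendant '[[[0.0034,0,-0.0094],[0,0,0],0.02],[[0.0068,0,-0.0188],[0,0,0],0.02],[[0.0101,0,-0.0282],[0,0,0],0.02],[[0.0135,0,-0.0376],[0,0,0],0.02],[[0.0169,0,-0.047],[0,0,0],0.02],[[0.0203,0,-0.0565],[0,0,0],0.02],[[0.022,0,-0.061],[0,0,0],0.02],[[0.022,0,-0.061],[0,0,0],0.02]]'
python3 - <<'E'
from h import *
import pickle
o=get_obs();print(o['joint_positions'].round(3),o['contact_force'])
p,Rt=pose();o=R.from_euler('z',SY,degrees=True).apply([-.643,0,.766]);print((p-[375.3,-75.2,270.2])@o)
s=capture('scene');w=capture('wrist');pickle.dump((s,w),open('s7.pkl','wb'))
a=cv2.resize(s['color'][70:240,130:300,::-1],(400,400),interpolation=cv2.INTER_CUBIC)
b=cv2.resize(w['color'][60:310,130:380,::-1],(400,400),interpolation=cv2.INTER_CUBIC)
cv2.imwrite('pics/s7.png',np.hstack([a,b]))
g=p+Rt.apply([0,0,159])
for d in (7,0,-52,-112): q=g+o*d;print(q,(proj(s,q)-[130,70])*400/170,(proj(w,q,True)-[130,60])*1.6+[400,0])
E
```

```text
time: 8.43
tool_pos: [315.7, -61.6, 343.1]
tcp_rot: [3.14, 0.355, 2.914]
contact_force: [0.6, -0.8, -0.5]
grip_width: 32.1
[-0.471 -0.047  2.223  0.147  0.626 -1.919] [ 0.64232668 -0.77525577 -0.53137067]
95.17154370533521
[365.17177686 -72.77030158 199.37603132] [ 77.81165924 135.21526598] [596.18218133 323.25237487]
[369.55385551 -73.79810884 194.01403132] [ 84.56336599 139.54563382] [595.9695109  319.23287226]
[402.1064397  -81.43324854 154.18203132] [132.50318199 170.29297595] [594.82543011 297.56857685]
[439.66711378 -90.2430251  108.22203132] [183.37898962 202.92338621] [594.04681871 282.78520898]
```

View pics/s7.png

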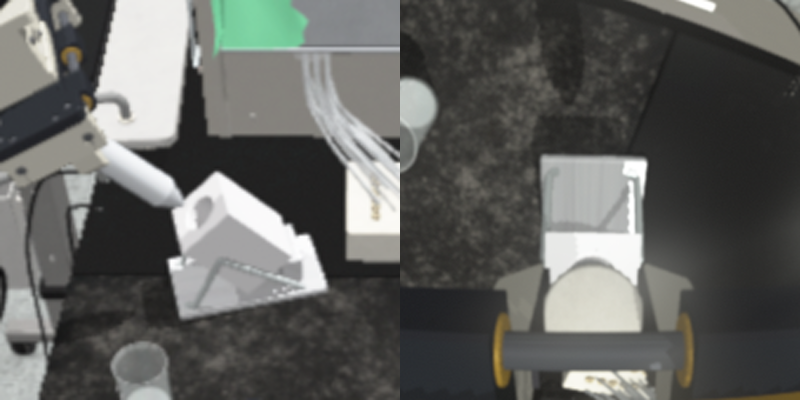

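Tube is out: tip at scene crop (183,205), predicted (183,203), so its axis is as assumed (about 20° off the tool axis). Next, waypoints.

```bash
cat >> h.py <<'E'
def hold(c,h): # tube centre c, upright, tool x heading h
    Rt=vtool(np.radians(-19.8),h);return grasp(np.array(c)+[0,0,52],Rt)
E
python3 - <<'E'
from h import *
print(VIEW); print(hold([400,-260,190],110))
print(pose()[1].as_matrix().round(2))
E
```

```text
[ 606.55535332 -271.86281289  115.        ]
(array([-0.1633, -0.2193,  0.0076]), array([0.006, 0.639, 1.014]))
[[-0.91  0.22  0.34]
 [ 0.21  0.97 -0.08]
 [-0.35  0.   -0.94]]
```

```bash
python3 -m pendant '[[[0.004,0,-0.014],[0,0,0],0.02],[[-0.01,-0.02,-0.02],[0,0.05,0.06],0.02],[[-0.03,-0.045,-0.02],[0,0.11,0.16],0.02],[[-0.05,-0.07,-0.018],[0,0.17,0.26],0.02],[[-0.07,-0.1,-0.015],[0,0.24,0.36],0.02],[[-0.09,-0.13,-0.01],[0,0.3,0.46],0.02],[[-0.11,-0.16,-0.006],[0,0.37,0.57],0.02],[[-0.13,-0.18,0],[0,0.43,0.68],0.02],[[-0.15,-0.2,0.004],[0,0.49,0.78],0.02],[[-0.163,-0.219,0.0076],[0,0.55,0.88],0.02]]'
python3 - <<'E'
from h import *
print(get_obs()['joint_positions'].round(3));print(hold([400,-260,190],110),hold(VIEW+[0,0,60],60))
E
```

```text
time: 9.37
tool_pos: [419.6, -312.1, 390.5]
tcp_rot: [3.095, -0.26, 2.055]
contact_force: [1.0, 0.6, -0.2]
grip_width: 31.8
[-0.817  0.409  1.477  0.114  1.495 -1.317]
(array([ 0.0021, -0.0003, -0.0006]), array([0.007, 0.082, 0.131])) (array([-0.0809,  0.1389, -0.0007]), array([-0.257,  0.055,  0.962]))
```

```bash
python3 -m pendant '[[[-0.008,0.014,0],[-0.02,0.04,0.1],0.02],[[-0.016,0.028,0],[-0.05,0.06,0.2],0.02],[[-0.024,0.042,0],[-0.08,0.06,0.3],0.02],[[-0.034,0.058,0],[-0.11,0.06,0.41],0.02],[[-0.044,0.075,0],[-0.14,0.06,0.52],0.02],[[-0.054,0.092,0],[-0.17,0.06,0.63],0.02],[[-0.064,0.109,0],[-0.2,0.06,0.74],0.02],[[-0.073,0.125,0],[-0.23,0.06,0.85],0.02],[[-0.081,0.139,0],[-0.257,0.055,0.962],0.02],[[-0.081,0.139,0],[-0.257,0.055,0.962],0.02]]'
python3 - <<'E'
from h import *
print(get_obs()['joint_positions'].round(3));print(hold(VIEW+[0,0,60],60),hold(VIEW,60),pose()[1].inv().apply([0,0,-.06]).round(4))
E
```

```text
time: 10.2
tool_pos: [580.6, -315.3, 375.2]
tcp_rot: [3.139, -0.345, 1.049]
contact_force: [-1.0, 0.8, -0.3]
grip_width: 31.9
[-0.685  0.624  1.163  0.345  1.42  -0.226]
(array([-0.0026,  0.0007, -0.0024]), array([0.002, 0.   , 0.002])) (array([-0.0229,  0.0006,  0.0541]), array([0.002, 0.   , 0.002])) [-0.0203 -0.0002  0.0565]
```

```bash
python3 -m pendant '[[[-0.004,0,0.01],[0,0,0],0.02],[[-0.009,0,0.022],[0,0,0],0.02],[[-0.015,0,0.036],[0,0,0],0.02],[[-0.02,0,0.048],[0,0,0],0.02],[[-0.0229,0,0.0541],[0.002,0,0.002],0.02],[[-0.0229,0,0.0541],[0.002,0,0.002],0.02],[[-0.0229,0,0.0541],[0.002,0,0.002],0.02],[[-0.0229,0,0.0541],[0.002,0,0.002],0.02]]'
python3 - <<'E'
from h import *
import pickle
print(hold(VIEW,60))
s=capture('scene');t=capture('top');w=capture('wrist');pickle.dump((s,t,w),open('s8.pkl','wb'))
a=cv2.resize(s['color'][120:300,250:430,::-1],(400,400),interpolation=cv2.INTER_CUBIC)
b=cv2.resize(t['color'][60:260,190:390,::-1],(400,400),interpolation=cv2.INTER_CUBIC)
cv2.imwrite('pics/s8.png',np.hstack([a,b]))
for n,q in (('captop',[0,0,59]),('ctr',[0,0,0]),('tip',[0,0,-60])): print(n,(proj(s,VIEW+q)-[250,120])*400/180,(proj(t,VIEW+q)-[190,60])*2+[400,0])
H=HINGE+V.apply([0,1.2,70]);print('knob',(proj(s,H)-[250,120])*400/180)
for q in ([23,-15,164],[23,105,164],[23,-15,14],[23,105,14]): print('panel',q,(proj(s,VO+V.apply(q))-[250,120])*400/180,(proj(t,VO+V.apply(q))-[190,60])*2+[400,0])
E
```

```text
time: 10.87
tool_pos: [576.9, -318.7, 319.6]
tcp_rot: [3.139, -0.344, 1.053]
contact_force: [-0.4, -0.8, 0.1]
grip_width: 31.3
(array([0.0005, 0.0023, 0.0033]), array([0.001, 0.001, 0.005]))
captop [174.0412806   82.23693175] [596.20269362 110.14859027]
ctr [167.65183041 133.55241937] [593.29923574 127.63211944]
tip [161.77726782 180.73269861] [590.72999125 143.10314149]
knob [158.43486566 258.04094796]
panel [23, -15, 164] [244.72644406 158.06397521] [681.56243763 105.89442455]
panel [23, 105, 164] [265.80531647  60.69901024] [598.35489351  31.68753954]
panel [23, -15, 14] [220.0373525 276.3327184] [661.57334338 146.34643078]
panel [23, 105, 14] [240.7580156  180.27204854] [591.50644016  83.05321286]
```

View pics/s8.png

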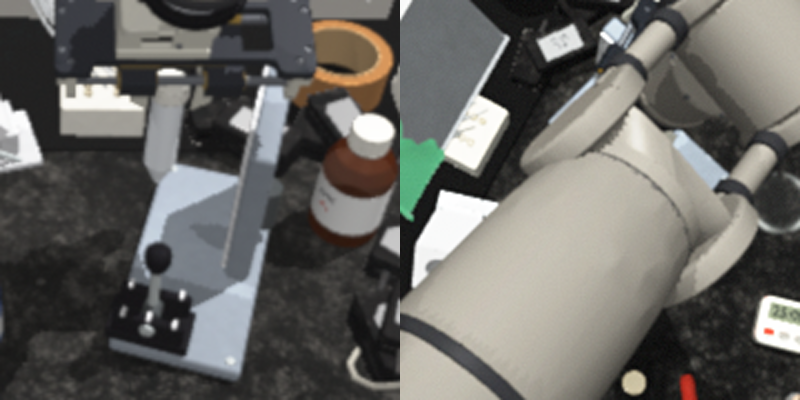

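Tube stands upright in front of the panel: tip at (160,179) vs. predicted (162,181), cap top ~(173,78) vs. (174,82). Knob at (158,258) is exactly as predicted for straight up. A last 2–3 mm trim, then a settle.

```bash
python3 -m pendant '[[[0,0.002,0.003],[0,0,0.003],0.02],[[0,0.002,0.003],[0,0,0.003],0.02],[[0,0.002,0.003],[0,0,0.003],0.02],[[0,0.002,0.003],[0,0,0.003],0.02],[[0,0.002,0.003],[0,0,0.003],0.02],[[0,0.002,0.003],[0,0,0.003],0.02]]'
python3 - <<'E'
from h import *
import pickle
o=get_obs();print(hold(VIEW,60),o['dq'].round(3),o['grip_width'])
S=pickle.load(open('scene.pkl','rb'))['color'].astype(int);s=capture('scene')['color'].astype(int)
d=abs(S-s).sum(2)
for n,(u,v,w,h) in dict(jar=(222,238,32,42),beaker=(175,213,32,38),stop=(192,274,22,24)).items(): print(n,(d[v:v+h,u:u+w]>60).sum())
E
```

```text
time: 11.52
tool_pos: [579.1, -318.6, 316.2]
tcp_rot: [3.141, -0.344, 1.049]
contact_force: [-0.2, -0.4, -0.6]
grip_width: 32.1
(array([ 0.0005,  0.0004, -0.0003]), array([-0.   ,  0.001,  0.002])) [ 0.002  0.001  0.    -0.001  0.001  0.001] 32.10630440557588
jar 681
beaker 0
stop 208
```

The jar and stopper patches changed; I'll check whether that's shadow or movement.

Run:
```python
from h import *
import pickle
S=pickle.load(open('scene.pkl','rb'))['color'];s=pickle.load(open('s8.pkl','rb'))[0]['color']
for im in (S,s):
    x=cv2.cvtColor(im,cv2.COLOR_RGB2HSV)
    for m,(u,v,w,h) in ((cv2.inRange(x,(105,120,20),(130,255,255)),(210,225,60,70)),(cv2.inRange(x,(10,25,70),(35,160,255)),(185,265,40,45))):
        q=m[v:v+h,u:u+w];y,z=np.nonzero(q);print(len(z),z.min()+u,z.max()+u,y.min()+v,y.max()+v,(z.mean()+u).round(1),(y.mean()+v).round(1))
    print(im[238:280,222:254].mean((0,1)).round())
```

```text
620 224 249 241 279 236.7 254.6
166 193 210 276 296 202.6 286.8
[ 75.  88. 122.]
627 224 249 241 279 236.6 254.6
261 194 209 276 296 202.1 285.4
[60. 70. 97.]
```

The outlines are identical, so the jar and stopper are only in the arm's shadow. Handing in.

```bash
python3 -c "from plant import close_job; print(close_job())"
```

```text
the job is handed in; nothing more can be done
None
```

I handed the job in at about 11.6 s. The lever is at half, and the tube is held upright, cap up, at the view point, still in the gripper.

- **Lever:** I gripped the knob, swung it along its arc and let go. From two views, the angle is about −0.01 rad. The last picture, with the tube in place, shows the knob still at the position predicted for straight up.
- **Tube:** A 40° tool lean ran joint 5 into its limit, so I gripped the cap with the tool about 20° off the tube's axis and drew it straight out along the bore. The arm's readings put it within 1 mm of where I located the view point. That location is good to a few mm, because the views of the viewer's base differed by that much. In the scene picture the tip was about 2 mm from the prediction, and the lean came out at 2° or less. The lean towards or away from that camera was only weakly visible.
- **Neighbours:** The jar and stopper patches of the picture changed, but their outlines are the same as at the start, so that was the arm's shadow. The beaker patch did not change at all.
- **Forces:** The only large reading was 20 N at the end of one fast move. It was gone at the next reading, so I took it as braking, not contact.

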